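# Seat a connector carrier in the corner of a tooling plate and hold it there

## Task

Slide the loose aluminium connector carrier (the one with the upright black grip), without lifting it off the fixture plate, through the gap between the two black guide blocks and on into the corner formed by the long fence and the end stop. Press it firmly into that corner, its long side flat against the long fence and its short end against the end stop, both at once, and finish while still holding it pressed there: do not let go. Leave the other things on the bench where they are.

Things in the scene. Friction and masses are not known exactly. Their poses are not given: they have to be found in the camera images.
- carrier: The part: flat aluminium plate 64 (x) by 100 (y) by 14 mm high, 0.2-0.45 kg, loose on the fixture plate. On its middle an upright black grip 14 mm wide (x), 44 mm long (y), top 54 mm above the underside; along its -x edge five white clips 4 mm high. Origin: centre of the underside, z up. Starts on the -y side of the gate, its y axis within 0.5 rad of the fixture's.
- carrier_grip (a point): Point on the middle of the carrier's black grip, 40 mm above the carrier's underside (14 mm below the grip's top); axes as the carrier's. Pinch the grip from above across its 14 mm width (along x).
- fixture: Fixed aluminium plate, 12 mm thick (top at z = 0.012), spanning x -130 to +100 and y -250 to +210 mm from its origin, which is on the table under the lane's centre line. Its y axis runs along the lane: the carrier starts at negative y and goes to +y through the gate; the long fence is on the +x side. Its place varies; its yaw is within 0.25 rad of the world's.
- gate (a point): Centre of the gap between the two black guide blocks, on the plate's top, 25 mm to -y of the fixture's origin; axes as the fixture's. Gap 84 mm wide (x -42 to +42 mm); guides 20 (x) by 30 (y) by 26 mm high. The +x guide stands 20 mm further into the lane than the fence's face: the carrier's centre must be 70 mm to +y of this point before it moves over to the fence.
- long_fence: Rigid steel fence fixed to the plate: 20 (x) by 230 (y) by 22 mm high. Origin: centre of its underside, on the plate's top, 72 mm to +x and 80 mm to +y of the fixture's origin; axes as the fixture's. Its working face looks to -x, 10 mm from the origin: a seated carrier's centre is 42 mm to -x of this origin. Friction on plate, fence and stop: 0.5 to 0.7.
- end_stop: Rigid steel block fixed to the plate across the +y end of the lane: 64 (x) by 20 (y) by 22 mm high, black knob on top (to 40 mm above the plate). Origin: centre of its underside; axes as the fixture's. Its working face looks to -y, 10 mm from the origin: a seated carrier's centre is 60 mm to -y of this origin. Its place along the lane varies.
- spare_stop: Bystander: plain steel block 50 by 20 by 22 mm lying on the near (-x) part of the fixture plate. Origin at the centre of its underside.
- hex_key: Bystander: small L-shaped hex key, 80 mm by 28 mm, 6 mm thick, lying on the near (-x) part of the fixture plate. Origin on its underside.
- screwdriver: Bystander: screwdriver with a grey handle lying on the table to the right of the plate.
- pin_tray: Bystander: low black tray with dividers, 200 by 240 by 30 mm, right of the plate.
- screw_jar: Bystander: clear jar with a grey lid, 60 mm across, 70 mm high, left of the plate.
- scanner: Bystander: black hand-held code scanner, 130 by 50 by 34 mm, lying left of the plate.
- blank_plate: Bystander: plain aluminium plate 60 by 80 by 14 mm, without a grip, lying on the table to the robot's right, short of the plate.
There are look-alikes about, which are no part of the job. What is shaped like the carrier but blue or green is not meant.

How it is judged:
By the outcome, as a careful person would: the job done as asked, in the order asked, and still so for the second after the job is handed in, while the arm keeps its last pose, push and grip.
It also fails if it takes over 59 s, if anything falls off the work surface, if the arm or the gripper's body presses on something with over 40 N, if the wrist force passes 120 N, or if a joint passes its speed limit or range.

## Robot

A 7-joint arm with a two-finger parallel gripper is mounted at the origin on the work surface. World frame = base frame: x ahead of the robot, y to its left, z up, the work surface at z = 0. Lengths are in m, angles in rad, forces in N, time in s.
With the tool pointing down it reaches from about 0.425 to 0.825 m from the base axis. Payload 3.6 kg.
Tool frame: the origin (TCP) lies midway between the tips of the shut fingers; the grasp point (between the pads) lies hold_point_z behind it (hold_point_z is the distance from the TCP to the grasp point, in m); z points along the fingers, y is the line along which they close (so a half turn about z gives the same grasp; the last joint's range is limited). The gripper opens to 93 mm and grips with 3 to 60 N. Pads are 15 mm wide; open, the fingers measure 128 mm over their backs; the gripper's body (75 mm by 188 mm) begins 65 mm behind the grasp point.
Start: joints at [-1.135, 0.615, -0.013, 1.423, 0.008, 1.103, -0.04], TCP at [0.29, 0.582, 0.219] pointing down, gripper open.
Joint ranges: [-3.12, 3.12], [-0.3, 2.06], [-1.34, 1.32], [0.26, 2.42], [-1.36, 4.5], [0.01, 1.98], [-2.84, 2.84]. Speed limits (rad/s): [2.79, 2.79, 3.14, 3.14, 3.14, 3.14, 3.14].

## Interface

Orientations are given as a rotation vector (axis times angle).
In Python, from cell import move_pose, move_linear, goto_joints, move_gripper, dwell, solve_ik, grab_frame, camera_info, IKError, close_job, get_t, get_joint_positions, get_dq, get_tau, get_tool_pos, get_tcp_rot, get_wrist_force, get_moment, get_opening, get_grip_force, hold_point_z gives the robot as it stands. Calls block until the motion is done:
- move_pose(position, orientation): joint-space move of the TCP to a pose.
- move_linear(position, ori=None, max_speed=0.15): straight line of the TCP; ori=None keeps the orientation; max_speed is the mean speed in m/s.
- goto_joints(angles): joint-space move.
- move_gripper(opening, strength=None): finger opening in m; strength is the grip in N (None keeps the last); returns when the fingers have stopped.
- dwell(seconds).
- solve_ik(position, orientation): joint angles nearest the present ones, or None.
- grab_frame(name): name is "side" or "top" or "wrist"; returns the picture (420x560x3 uint8, red, green, blue); there is no depth.
- camera_info(name): a dict with "camera_matrix" (3x3 intrinsics, pixels), "k1" (the pictures are not rectified: a ray, as slopes to the right and down, at radius r is drawn at 1 + k1 r^2 times it, then the intrinsics apply), "origin" and "orientation" of the camera in the world; the wrist camera has in their place "T_tool_cam" (4x4, takes a point from camera to tool coordinates, whose origin is the TCP and whose axes are the flange's). Camera axes: x right, y down, z forward; pixel columns grow to the right and rows downward; lengths in m; the calibration is good to about 2 mm. A picture is of the moment at which its call begins: read the wrist's pose just before it. camera_info takes no time and is no camera call.
A pose or a line that the arm cannot do raises IKError and nothing moves.
- close_job(): hands the job in; it is judged then, once.
Readings, each from a call of its own:
- get_t(): time.
- get_joint_positions(): joint angles.
- get_dq(): joint speeds.
- get_tau(): joint torques, N m.
- get_tool_pos(): TCP position.
- get_tcp_rot(): TCP orientation.
- get_wrist_force(): force on the tool from outside, world axes, zero at the start.
- get_moment(): the same for the moment, N m.
- get_opening(): finger opening in m.
- get_grip_force(): force on a finger pad.
Only numpy, scipy, OpenCV 4.12 (cv2) and the standard library are available. Lean on these libraries where they do the work, as an engineer would, in place of code of your own. Each camera call takes 0.05 s, during which the arm holds its last target. There are 200 camera calls.

## Working session

There is one attempt and no reset: what is moved stays moved. The work goes in short steps, each a Python script; the robot and the scene stay as the last script left them, time stands still between calls to the robot, and variables do not carry over. Pictures are saved under pics/ and viewed, at most 10 in all, crops included, and the job is handed in when it is done.

```bash
ls; mkdir -p pics
python3 - <<'E'
from cell import *
import cv2
for n in ("top","side","wrist"):
    i=camera_info(n); print(n,i)
    cv2.imwrite(f"pics/{n}0.png",grab_frame(n)[...,::-1])
print(hold_point_z if not callable(hold_point_z) else hold_point_z(),get_tcp_rot(),get_t(),get_tool_pos(),get_opening())
E
```

```text
pics
top {'camera_matrix': array([[434.33231543,   0.        , 277.16415602],
       [  0.        , 434.33231543, 214.5040073 ],
       [  0.        ,   0.        ,   1.        ]]), 'k1': -0.02411216676621103, 'origin': array([ 0.27404726, -0.04421998,  1.28828004]), 'orientation': array([-2.17747046,  2.02765785, -0.23061439])}
side {'camera_matrix': array([[441.75584307,   0.        , 283.31015988],
       [  0.        , 441.75584307, 210.13613747],
       [  0.        ,   0.        ,   1.        ]]), 'k1': -0.08814908834720772, 'origin': array([-0.13881022,  0.81004062,  1.24501108]), 'orientation': array([-0.8574995 ,  2.5763215 , -1.00827968])}
wrist {'camera_matrix': array([[355.05373775,   0.        , 273.53475008],
       [  0.        , 355.05373775, 212.06295886],
       [  0.        ,   0.        ,   1.        ]]), 'k1': 0.002755628433307061, 'T_tool_cam': array([[ 5.36908100e-04, -9.70870294e-01, -2.39605058e-01,
         6.62935230e-02],
       [ 9.99998397e-01,  9.30590070e-04, -1.52991352e-03,
         5.63990825e-04],
       [ 1.70832167e-03, -2.39603852e-01,  9.70869237e-01,
        -1.65930165e-01],
       [ 0.00000000e+00,  0.00000000e+00,  0.00000000e+00,
         1.00000000e+00]])}
0.0188 [-7.18825779e-01 -3.05779276e+00  2.87541234e-03] 0.15 [0.28934162 0.58140221 0.21777342] 0.09274672700994659
```

View pics/top0.png

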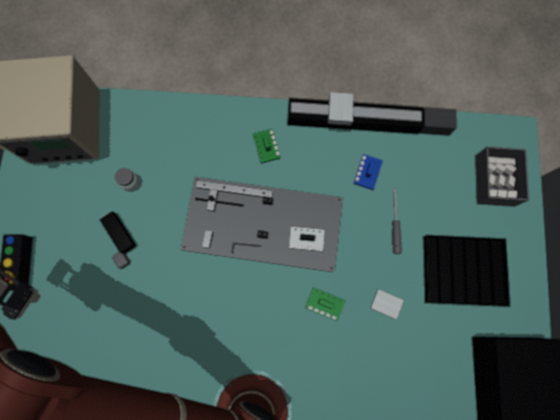

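View pics/side0.png

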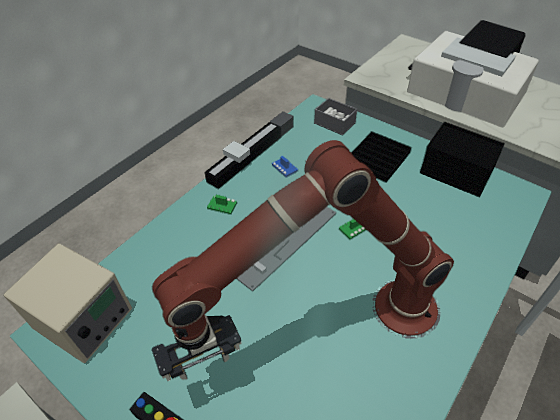

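The top view shows the fixture with corners at about (195,178), (342,197), (335,270) and (183,250). The carrier is white-ish with a dark grip at (307,238), and the guides are at (267,200) and (263,234). The end stop knob is at (212,200), and the fence runs along (195–270,188). The arm hides the fixture in the side view, so I'll use wrist views.

```bash
cat > h.py <<'E'
import numpy as np, cv2
from scipy.spatial.transform import Rotation as R
from cell import *
def campose(n):
    i=camera_info(n)
    if n!="wrist": return np.array(i["origin"]),R.from_rotvec(i["orientation"]).as_matrix()
    T=np.eye(4); T[:3,:3]=R.from_rotvec(get_tcp_rot()).as_matrix(); T[:3,3]=get_tool_pos()
    T=T@i["T_tool_cam"]; return T[:3,3],T[:3,:3]
def rays(n,px,Rm):
    i=camera_info(n); K=i["camera_matrix"]
    p=cv2.undistortPoints(np.float64(px).reshape(-1,1,2),K,np.array([i["k1"],0,0,0.]))[:,0]
    d=np.c_[p,np.ones(len(p))]@Rm.T
    return d
def plane(o,d,z): return o+d*((z-o[2])/d[:,2:])
def tri(o1,d1,o2,d2):
    A=sum(np.eye(3)-np.outer(d,d)/(d@d) for d in(d1,d2))
    b=sum((np.eye(3)-np.outer(d,d)/(d@d))@o for o,d in((o1,d1),(o2,d2)))
    return np.linalg.solve(A,b)
def down(yaw): # tool z down, tool x along (cos yaw, sin yaw)
    x=np.array([np.cos(yaw),np.sin(yaw),0]); z=np.array([0,0,-1.]); return R.from_matrix(np.c_[x,np.cross(z,x),z]).as_rotvec()
def shot(name):
    c=campose("wrist"); im=grab_frame("wrist")[...,::-1].copy(); cv2.imwrite(f"pics/{name}.png",im); np.savez(f"pics/{name}.npz",o=c[0],R=c[1]); return im
E
python3 - <<'E'
from h import *
o,Rm=campose("top")
print(plane(o,rays("top",[(195,178),(342,197),(335,270),(183,250)],Rm),.012).round(3))
print(plane(o,rays("top",[(307,238),(267,200),(263,234),(212,200),(207,239)],Rm),.04).round(3))
for yaw in (np.pi/2,-np.pi/2):
  for p in [(0.5,0.0,.35),(0.5,.15,.35),(.5,.0,.1),(.5,-.05,.3),(.55,.2,.3)]:
    q=solve_ik(p,down(yaw-.1)); print(yaw,p,None if q is None else np.round(q,2))
E
```

```text
[[ 0.656  0.228  0.012]
 [ 0.628 -0.224  0.012]
 [ 0.406 -0.212  0.012]
 [ 0.433  0.239  0.012]]
[[ 0.49  -0.123  0.04 ]
 [ 0.595  0.002  0.04 ]
 [ 0.493  0.006  0.04 ]
 [ 0.584  0.164  0.04 ]
 [ 0.466  0.167  0.04 ]]
1.5707963267948966 (0.5, 0.0, 0.35) [-0.41  0.29  0.51  1.63 -0.15  1.26  0.02]
1.5707963267948966 (0.5, 0.15, 0.35) [-0.62  0.32  0.41  1.58 -0.13  1.27 -0.29]
1.5707963267948966 (0.5, 0.0, 0.1) [-0.25  0.57  0.31  1.99 -0.28  0.62  0.14]
1.5707963267948966 (0.5, -0.05, 0.3) [-0.3   0.33  0.5   1.72 -0.17  1.13  0.15]
1.5707963267948966 (0.55, 0.2, 0.3) [-0.61  0.46  0.35  1.5  -0.16  1.21 -0.33]
-1.5707963267948966 (0.5, 0.0, 0.35) [ 0.7   0.45 -1.15  1.6   0.42  1.36  2.55]
-1.5707963267948966 (0.5, 0.15, 0.35) [-0.07  0.33 -0.38  1.56  0.12  1.28  2.58]
-1.5707963267948966 (0.5, 0.0, 0.1) [ 0.26  0.59 -0.45  1.98  0.4   0.67  2.6 ]
-1.5707963267948966 (0.5, -0.05, 0.3) [-0.67  0.49  1.14  1.73 -0.48  1.23 -2.65]
-1.5707963267948966 (0.55, 0.2, 0.3) [-0.1   0.48 -0.45  1.48  0.22  1.23  2.46]
```

Run:
```python
from h import *
y=np.pi/2-.062
move_pose((.5,-.1,.28),down(y)); dwell(.2); shot("w1"); print(get_t())
move_pose((.52,.06,.28),down(y)); dwell(.2); shot("w2"); print(get_t())
```

```text
2.9417
3.875
```

View pics/w1.png

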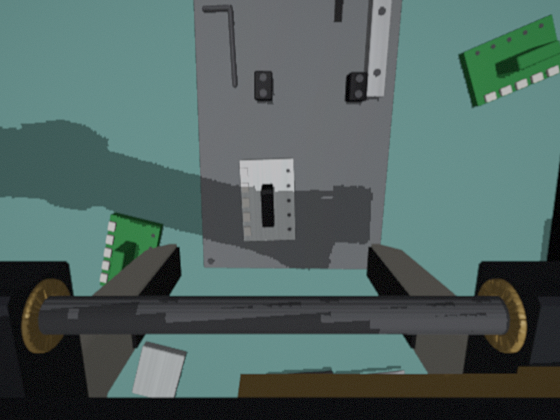

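View pics/w2.png

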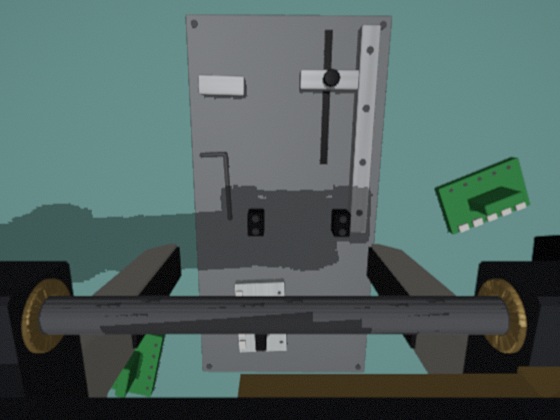

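w1 shows the carrier as a bright quad at about (240–296,159–241), with the grip at (267,206). Clips are on the left, which is -x. The guides are at (263,86) and (357,87). w2 shows the end stop at (331,79) with its knob on top, the fence with its inner face near column 358, and the guides at (256,222) and (341,222). The slot in the plate is only a marking. Next is another view of the carrier, then contours.

Run:
```python
from h import *
y=np.pi/2-.062
move_pose((.54,-.19,.28),down(y)); dwell(.2); shot("w3"); print(get_t())
out=[]
for n,(x0,y0,x1,y1) in {"w1":(220,145,320,255),"w3":(170,60,330,220),"w2":(285,10,395,250)}.items():
    im=cv2.imread(f"pics/{n}.png"); c=im[y0:y1,x0:x1]; g=c.max(2)
    print(n,np.percentile(g,[1,5,25,50,75,90,99]))
    s=600/g.shape[0]; out.append(cv2.resize(c,(min(265,int(g.shape[1]*s)),600) if 0 else None,fx=2.4,fy=2.4,interpolation=cv2.INTER_NEAREST))
H=600; cv=np.zeros((H,800,3),np.uint8); x=0
for o in out:
    w=min(o.shape[1],800-x); h=min(H,o.shape[0]); cv[:h,x:x+w]=o[:h,:w]; x+=w+3
cv2.imwrite("pics/c1.png",cv)
```

```text
5.1083
w1 [ 14.  67.  71. 113. 121. 188. 191.]
w3 [ 37.  68.  92. 113. 115. 186. 189.]
w2 [ 17.  46.  98. 120. 132. 158. 180.]
```

View pics/c1.png

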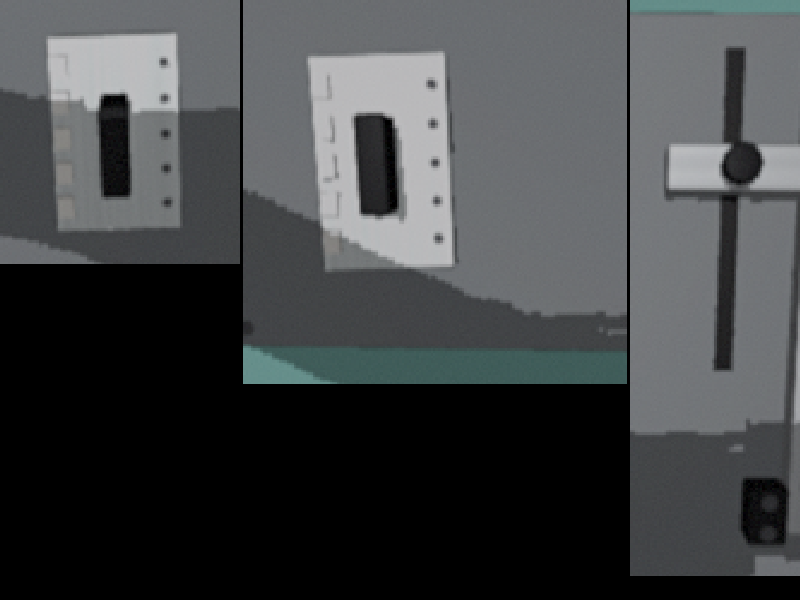

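The crops show the carrier's corners, the grip (its bottom-left top corner is visible in both views) and the stop's face. I'll take one more view of the corner and triangulate.

Run:
```python
from h import *
y=np.pi/2-.062
move_pose((.50,.12,.26),down(y)); dwell(.2); shot("w4"); print(get_t())
def load(n):
    z=np.load(f"pics/{n}.npz"); return cv2.imread(f"pics/{n}.png"),z["o"],z["R"]
def sub(g,p,w=4): return cv2.cornerSubPix(g,np.float32(p).reshape(-1,1,2),(w,w),(-1,-1),(3,50,.01))[:,0]
(i1,o1,R1),(i3,o3,R3)=load("w1"),load("w3")
p1=sub(i1.max(2),[(240,160.4),(293.8,158.8),(295,239.6),(244.2,241.3),(262.5,227.5)])
p3=sub(i3.max(2),[(197,83),(253.3,82),(258.7,170.8),(204.2,172.5),(219.6,149.2)])
print(p1.round(1).tolist(),p3.round(1).tolist())
d1,d3=rays("wrist",p1,R1),rays("wrist",p3,R3)
P=np.array([tri(o1,a,o3,b) for a,b in zip(d1,d3)]); print("tri\n",P.round(4))
for o,d in((o1,d1),(o3,d3)):
    q=plane(o,d[:4],.026); print(q[:,:2].round(4).tolist(),q.mean(0).round(4)); e=(q[0]+q[1]-q[2]-q[3])/2; f=(q[1]+q[2]-q[0]-q[3])/2
    print("yaw",-np.arctan2(e[0],e[1]),np.arctan2(f[1],f[0]),np.hypot(*e[:2]),np.hypot(*f[:2]))
i2,i4=load("w2")[0],load("w4")[0]
a=cv2.resize(i2[10:250,285:395],None,fx=2.4,fy=2.4,interpolation=cv2.INTER_NEAREST)
cv=np.zeros((600,800,3),np.uint8); cv[:576,:264]=a
cv[:600,280:800]=cv2.resize(i4[60:300,190:398],None,fx=2.5,fy=2.5,interpolation=cv2.INTER_NEAREST)
cv2.imwrite("pics/c2.png",cv)
```

```text
6.55
[[239.3000030517578, 160.10000610351562], [292.6000061035156, 158.3000030517578], [294.6000061035156, 239.1999969482422], [243.5, 240.5], [262.29998779296875, 226.60000610351562]] [[196.3000030517578, 83.0999984741211], [253.1999969482422, 81.30000305175781], [257.20001220703125, 169.60000610351562], [203.60000610351562, 172.39999389648438], [218.3000030517578, 148.6999969482422]]
tri
 [[ 0.4608 -0.0719  0.0263]
 [ 0.5239 -0.0736  0.0244]
 [ 0.5216 -0.1723  0.0288]
 [ 0.4574 -0.1725  0.0223]
 [ 0.4845 -0.1432  0.0659]]
[[0.461, -0.0718], [0.5237, -0.0735], [0.5214, -0.1733], [0.4579, -0.1713]] [ 0.491  -0.1225  0.026 ]
yaw -0.027541397931194696 -0.030037230982625424 0.09966419235853635 0.06311821388245005
[[0.4605, -0.072], [0.5241, -0.0738], [0.5217, -0.1725], [0.4581, -0.1721]] [ 0.4911 -0.1226  0.026 ]
yaw -0.02373121310708326 -0.016485143809369003 0.09942402885245069 0.06363276583195049
```

View pics/c2.png

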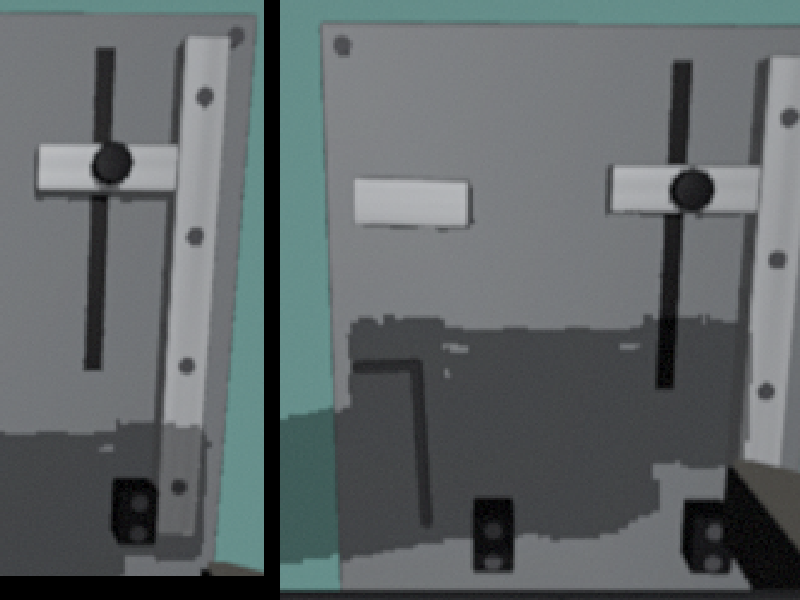

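Both views show the stop's bright top (front edge at about row 89 in w2 and 145 in w4) and the fence's left top edge. I'll fit lines to those edges with subpixel gradients.

Run:
```python
from h import *
res=[]
def load(n):
    z=np.load(f"pics/{n}.npz"); return cv2.GaussianBlur(cv2.imread(f"pics/{n}.png").max(2),(3,3),0).astype(float),z["o"],z["R"]
def fit(p):
    vx,vy,x,y=cv2.fitLine(np.float32(p),cv2.DIST_HUBER,0,.01,.01).ravel(); return np.array([x,y]),np.array([vx,vy])
for n,fa,fb,rows,cols,r0 in (("w2",(362.5,26),(356,150),(*range(30,70),*range(100,170)),(*range(304,321),*range(342,356)),88.6),
                       ("w4",(386,84),(377.5,235),(*range(90,122),*range(155,235)),(*range(326,344),*range(366,378)),144.7)):
    g,o,Rm=load(n); dx=np.diff(g,axis=1); dy=np.diff(g,axis=0)
    def peak(v,lo):
        k=int(np.argmax(v)); w=np.clip(v[max(k-1,0):k+2],0,None); return lo+max(k-1,0)+(np.arange(len(w))*w).sum()/w.sum()+.5
    pf=[]; 
    for r in rows:
        c=int(fa[0]+(fb[0]-fa[0])*(r-fa[1])/(fb[1]-fa[1])); pf.append((peak(dx[r,c-4:c+5],c-4),r))
    ps=[(c,peak(-dy[int(r0)-4:int(r0)+5,c],int(r0)-4)) for c in cols]
    F=plane(o,rays("wrist",pf,Rm),.034)[:,:2]; S=plane(o,rays("wrist",ps,Rm),.034)[:,:2]
    cf,vf=fit(F); cs,vs=fit(S); vf*=np.sign(vf[1]); vs*=np.sign(vs[0])
    t=np.linalg.solve(np.c_[vf,-vs],cs-cf); C=cf+t[0]*vf
    rf=np.abs((F-cf)@[-vf[1],vf[0]]); rs=np.abs((S-cs)@[-vs[1],vs[0]])
    print(n,"yaw fence",-np.arctan2(vf[0],vf[1]),"stop",np.arctan2(vs[1],vs[0]),"corner",C.round(4),np.median(rf),np.median(rs))
    res.append((o,Rm,pf,ps,fit(pf),fit(ps)))
# height check: triangulate the corner pixel
c=[]
for o,Rm,pf,ps,(a,u),(b,v) in res:
    t=np.linalg.solve(np.c_[u,-v],b-a); c.append((o,rays("wrist",[a+t[0]*u],Rm)[0]))
print("tri corner",tri(*c[0],*c[1]).round(4))
# guide blobs w2 and w4 rough: black masks tops
for n,rs in(("w2",[(330,205,352,240),(245,205,268,240)]),("w4",[(262,255,290,292)])):
    g,o,Rm=load(n)
    for x0,y0,x1,y1 in rs:
        m=(g[y0:y1,x0:x1]<42).astype(np.uint8); x,y,w,h=cv2.boundingRect(m); print(n,plane(o,rays("wrist",[(x+x0,y+y0),(x+x0+w,y+y0+h)],Rm),.038).round(4).tolist())
```

```text
w2 yaw fence -0.07146462 stop -0.07007142 corner [0.6193 0.1555] 0.00021014208800429623 6.061907076947216e-06
w4 yaw fence -0.052792862 stop -0.07026299 corner [0.6196 0.1562] 0.000753760609535552 7.931113075498238e-05
tri corner [0.6204 0.1558 0.0305]
w2 [[0.5855, 0.0221, 0.038], [0.6074, -0.0141, 0.038]]
w2 [[0.4864, 0.0286, 0.038], [0.5041, -0.0061, 0.038]]
w4 [[0.4871, 0.0327, 0.038], [0.5048, -0.0052, 0.038]]
```

```bash
cat >> h.py <<'E'
YAW=-.070; C=np.array([.6195,.156]); ex=np.array([np.cos(YAW),np.sin(YAW)]); ey=np.array([-ex[1],ex[0]])
def us(p=None):
    p=np.array(get_tool_pos() if p is None else p)[:2]-C; return np.array([p@ex,p@ey])
def F():
    f=np.array(get_wrist_force()); return np.array([f[:2]@ex,f[:2]@ey,f[2]])
def stat(t=""): print(t,"t",round(get_t(),1),"us",(us()*1e3).round(1),"z",round(get_tool_pos()[2],4),"F",F().round(1),"M",np.round(get_moment(),2),"op",round(get_opening(),4),"grip",round(get_grip_force(),1),flush=True)
def go(u,s,z,yaw=YAW,v=.06): p=C+u*ex+s*ey; move_linear((p[0],p[1],z),down(np.pi/2+yaw),max_speed=v)
E
python3 - <<'E'
from h import *
p=np.array([.491,-.1225]); yc=-.025
move_gripper(.05,40)
move_pose((*p,.16),down(np.pi/2+yc)); stat()
e=p-np.array(get_tool_pos())[:2]; print("xy err",e)
move_linear((*(p+e),.07),max_speed=.1); stat()
zc=.07+(.07-get_tool_pos()[2])
q=p+e+(p-np.array(get_tool_pos())[:2]); zc=.035+(zc-.07)
move_linear((*q,zc),max_speed=.05); dwell(.3); stat("down"); print(zc, p-np.array(get_tool_pos())[:2])
shot("w5")
E
```

```text
t 8.4 us [-107.9 -285.2] z 0.1603 F [ 0.2 -0.1  0.6] M [-0.08  0.07  0.01] op 0.0498 grip 0.0
xy err [-0.0008869  -0.00150771]
 t 9.5 us [-109.  -288.4] z 0.0705 F [-0.2  0.2  0.4] M [-0.08  0.09  0.03] op 0.0498 grip 0.0
down t 10.6 us [-109.  -286.8] z 0.0348 F [-0.2  0.7 -0. ] M [-0.08  0.08 -0.04] op 0.0505 grip 0.0
0.034519592735569135 [ 3.33414536e-04 -6.96920310e-05]
```

View pics/w5.png

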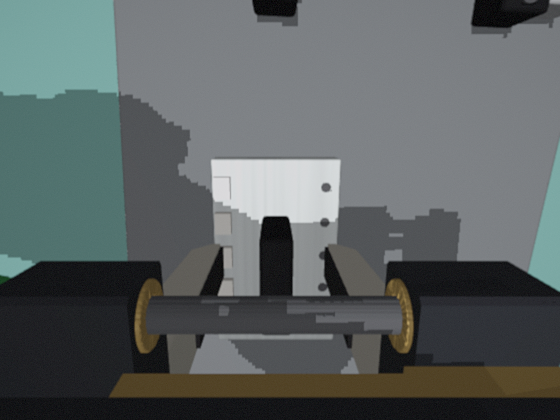

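The grip (276,250) sits centred between the fingers (223 to 327). Next I close on it and slide to the lane's centre line, rotating to the fixture yaw, stopping just short of the gate.

Run:
```python
from h import *
move_gripper(0.0,40); stat("grip")
z=.0345
s=us(); go(-.095,-.2868,z,-.04,.04); stat()
go(-.062,-.2868,z,YAW,.04); dwell(.2); stat("lane")
go(-.062,-.23,z,YAW,.05); dwell(.2); stat("pre-gate")
r=R.from_rotvec(get_tcp_rot()).as_matrix(); print("tool yaw",np.arctan2(r[1,0],r[0,0])-np.pi/2)
shot("w6")
```

```text
grip t 11.4 us [-108.8 -286.8] z 0.0346 F [ 0.8 -0.5 -0.9] M [-0.06 -0.13 -0.01] op 0.0138 grip 40.0
 t 11.9 us [ -97.6 -286.7] z 0.0347 F [-4.3  0.   6.3] M [-0.09  0.93 -0.07] op 0.0136 grip 40.0
lane t 13.0 us [ -66.8 -286.8] z 0.0348 F [-8.5 -0.3  9.6] M [-0.03  1.75 -0.  ] op 0.0138 grip 40.0
pre-gate t 14.5 us [ -61.8 -229.6] z 0.0346 F [ 0.2 -0.4  2.4] M [-0.28 -0.01  0.03] op 0.0138 grip 40.0
tool yaw -0.06992173765485266
```

View pics/w6.png

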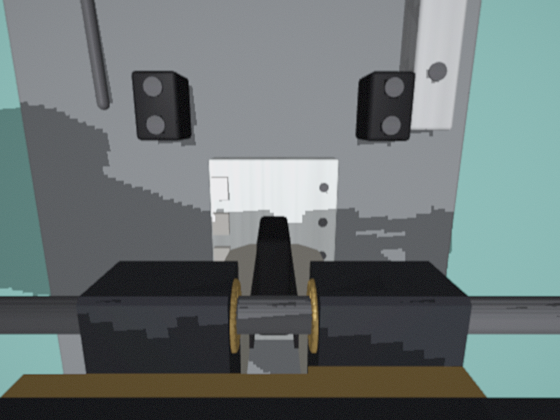

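The carrier front (columns 210 to 337, centre 273.5) is centred between the guides' inner faces (190 and 358, centre 274). I'll go through, then move over to the fence with force feedback.

Run:
```python
from h import *
z=.0345; u,s=-.062,-.07
go(u,s,z,v=.06); dwell(.2); stat("through")
while us()[1]<-.077 and s<-.05 and F()[1]>-12: s+=.002; go(u,s,z,v=.04); dwell(.1)
stat("past")
assert us()[1]>-.079
f0=F()
go(-.042,s,z,v=.05); stat("near fence"); u=-.042
while u<-.012:
    u+=.0015; go(u,s,z,v=.04); dwell(.08); stat(f"u{u*1e3:.1f}")
    if F()[0]<-16: break
```

```text
through t 17.6 us [-62.6 -69.6] z 0.0346 F [-0.4 -5.4  4.5] M [-1.1  -0.02 -0.08] op 0.0139 grip 40.0
past t 17.6 us [-62.6 -69.6] z 0.0346 F [-0.4 -5.4  4.5] M [-1.1  -0.02 -0.08] op 0.0139 grip 40.0
near fence t 18.1 us [-61.5 -69.5] z 0.0355 F [-28.8  -5.9  43.5] M [-1.12  7.03 -0.04] op 0.0137 grip 40.0
u-40.5 t 18.5 us [-61.4 -69.5] z 0.0356 F [-31.5  -6.   44.9] M [-1.1   7.52  0.01] op 0.0135 grip 40.0
```

The carrier did not move because a down-force built up to 43 N, with Fx/Fz about 0.66: pure friction jamming from arm compliance. I'll back off, then slide with the vertical force regulated near zero.

```bash
cat >> h.py <<'E'
def tilt():
    r=R.from_rotvec(get_tcp_rot()).as_matrix(); return np.round([r[:2,2]@ex,r[:2,2]@ey],4)
def step(u,s,z,v=.04,zt=1.,n=1,kz=4e-5):
    """line to (u,s), then trim z so that the vertical force stays near zt"""
    go(u,s,z,v=v); dwell(.05)
    for _ in range(n):
        z+=float(np.clip(kz*(F()[2]-zt),-.0006,.0006)); go(u,s,z,v=.04); dwell(.05)
    return z
E
python3 - <<'E'
from h import *
z=.0345; u,s=-.062,-.07
go(u,s,z,v=.04); dwell(.2); stat("back"); print(tilt())
for i in range(4):
    z=step(u,s,z); print(z,F().round(1),tilt())
for i in range(6):
    u+=.001; z=step(u,s,z,n=2); stat(f"u{u*1e3:.1f} z{z*1e3:.2f} tilt{tilt()}")
    if abs(F()[2])>20: break
E
```

```text
back t 19.4 us [-62.9 -68.5] z 0.0346 F [-2.4 -2.3  7.5] M [-0.63  0.57 -0.06] op 0.0137 grip 40.0
[-0.0027  0.0017]
0.0347629778857923 [-2.4 -3.3  7. ] [-0.0027  0.0016]
0.03497120799591298 [-3.1 -0.3  3.5] [-0.0024  0.0016]
0.03500807613872411 [-0.4  1.4 -2.3] [ 0.0004 -0.0003]
0.03481106606183391 [-0.4  0.4 -2.9] [ 0.0001 -0.0002]
u-61.0 z34.51 tilt[0. 0.] t 22.7 us [-61. -70.] z 0.0346 F [ 0.4  0.5 -2.4] M [0.04 0.16 0.04] op 0.0139 grip 40.0
u-60.0 z34.47 tilt[-0.0006  0.0001] t 23.6 us [-60.3 -70. ] z 0.0346 F [-3.2 -0.3  3.3] M [0.06 0.73 0.05] op 0.0138 grip 40.0
u-59.0 z34.61 tilt[ 0.0003 -0.    ] t 24.5 us [-58.8 -70. ] z 0.0346 F [-1.6 -0.2  0.1] M [0.07 0.61 0.02] op 0.0135 grip 40.0
u-58.0 z34.51 tilt[0.0005 0.    ] t 25.4 us [-57.8 -70. ] z 0.0346 F [-1.5 -0.3  0.2] M [0.06 0.51 0.03] op 0.0134 grip 40.0
u-57.0 z34.65 tilt[ 0.0007 -0.0001] t 26.3 us [-56.7 -70. ] z 0.0346 F [-1.5 -0.3 -2.1] M [0.05 0.48 0.03] op 0.0139 grip 40.0
u-56.0 z34.48 tilt[ 0.0008 -0.    ] t 27.2 us [-55.6 -70. ] z 0.0346 F [ 0.1 -0.3 -1. ] M [0.04 0.19 0.01] op 0.0137 grip 40.0
```

Run:
```python
from h import *
z=.03455; u,s=-.056,-.07
while u<-.0365:
    u+=.003; z=step(u,s,z,zt=3,v=.05); stat(f"u{u*1e3:.1f} z{z*1e3:.2f}")
    if F()[2]>14: z=step(u,s,z,zt=3)
    if abs(F()[2])>25 or F()[0]<-15: break
```

```text
u-53.0 z34.56 t 27.8 us [-53.9 -70.1] z 0.0346 F [-6.6 -0.3  4. ] M [0.03 1.13 0.01] op 0.0138 grip 40.0
u-50.0 z34.48 t 28.4 us [-49.3 -70. ] z 0.0346 F [-0.8  0.2  2.3] M [-0.    0.54  0.05] op 0.0134 grip 40.0
u-47.0 z34.64 t 29.0 us [-48.3 -69.9] z 0.0346 F [-4.9  0.   5. ] M [ 0.02  1.24 -0.02] op 0.0135 grip 40.0
u-44.0 z34.59 t 29.6 us [-43.8 -70. ] z 0.0346 F [-2.7 -0.5  2.4] M [0.05 0.77 0.01] op 0.0136 grip 40.0
u-41.0 z34.60 t 30.2 us [-41.2 -70. ] z 0.0346 F [-3.5  0.4  2.7] M [ 0.02  0.96 -0.01] op 0.0139 grip 40.0
u-38.0 z34.55 t 30.8 us [-37.4 -70. ] z 0.0346 F [-1.5 -0.5  0.4] M [-0.04  0.5   0.07] op 0.0138 grip 40.0
u-35.0 z34.63 t 31.4 us [-36. -70.] z 0.0346 F [-5.6  0.2  4.2] M [-0.    1.16 -0.  ] op 0.0136 grip 40.0
```

Run:
```python
from h import *
z=.0346; u,s=-.0355,-.07
while s<-.044:
    s+=.004 if s<-.056 else .002; z=step(u,s,z,zt=3,v=.05); stat(f"s{s*1e3:.1f} z{z*1e3:.2f}")
    if F()[1]<-9 and us()[1]<s-.0015 and s>-.053: break
while u<-.022:
    u+=.002; z=step(u,s,z,zt=3,v=.05); stat(f"u{u*1e3:.1f} z{z*1e3:.2f}")
    if F()[0]<-12: break
```

```text
s-66.0 z34.48 t 32.0 us [-34.4 -66.1] z 0.0347 F [ 0.4 -0.  -1.3] M [-0.28 -0.06 -0.  ] op 0.0135 grip 40.0
s-62.0 z34.39 t 32.6 us [-35.  -61.8] z 0.0346 F [ 1.7 -0.8  1.2] M [-0.16 -0.2   0.07] op 0.0136 grip 40.0
s-58.0 z34.38 t 33.2 us [-35.5 -58.2] z 0.0346 F [-0.5 -3.7  4.3] M [-0.55  0.14  0.  ] op 0.0135 grip 40.0
s-54.0 z34.50 t 33.8 us [-35.4 -54.6] z 0.0346 F [-0.7 -4.6  4. ] M [-0.97  0.23 -0.  ] op 0.0136 grip 40.0
s-52.0 z34.60 t 34.4 us [-35.5 -52.1] z 0.0346 F [ 0.9 -3.7  4.4] M [-0.99  0.13  0.05] op 0.0138 grip 40.0
s-50.0 z34.64 t 35.0 us [-35.6 -50.5] z 0.0346 F [-0.7 -5.7  5.1] M [-1.06  0.13 -0.01] op 0.0139 grip 40.0
s-48.0 z34.71 t 35.6 us [-35.6 -50.4] z 0.0347 F [ 0.8 -7.2  5.3] M [-1.52  0.22 -0.02] op 0.0139 grip 40.0
s-46.0 z34.83 t 36.2 us [-35.6 -50.3] z 0.0348 F [ -0.4 -10.8   5.4] M [-2.04  0.31  0.06] op 0.0134 grip 40.0
u-33.5 z35.06 t 36.8 us [-35.5 -50.3] z 0.0348 F [ -3.6 -10.1   7.4] M [-2.05  0.72  0.09] op 0.0137 grip 40.0
u-31.5 z35.32 t 37.4 us [-35.4 -50.4] z 0.0349 F [ -4.7 -10.6   8.9] M [-2.07  1.35  0.09] op 0.0134 grip 40.0
u-29.5 z35.69 t 38.0 us [-35.2 -50.3] z 0.035 F [ -8.2 -10.5   9.9] M [-2.    1.9   0.11] op 0.0137 grip 40.0
u-27.5 z36.11 t 38.6 us [-34.9 -50.4] z 0.0351 F [ -9.3 -10.5  11.6] M [-1.93  2.42  0.17] op 0.0138 grip 40.0
u-25.5 z36.58 t 39.2 us [-34.6 -50.5] z 0.0352 F [-11.8 -11.2  13.1] M [-1.97  2.84  0.28] op 0.0138 grip 40.0
u-23.5 z37.05 t 39.8 us [-34.2 -50.5] z 0.0353 F [-12.8 -11.2  12.8] M [-1.94  3.44  0.31] op 0.0141 grip 40.1
```

The end stop is in contact at s = -50.4 mm, but its friction is holding back the move to the fence. I'll ease off the stop, seat on the fence first, then press on the stop.

Run:
```python
from h import *
z=.0346; u,s=-.035,-.0525
go(u,s,z,v=.05); dwell(.05); stat("off"); print(tilt())
while u<-.024:
    u+=.002; z=step(u,s,z,zt=3,v=.05,kz=5e-5); stat(f"u{u*1e3:.1f} z{z*1e3:.2f} {tilt()}")
    if F()[0]<-11 and us()[0]<u-.003: break
```

```text
off t 40.2 us [-34.9 -50.6] z 0.0346 F [0.1 0.7 3.4] M [-0.1   0.    0.02] op 0.0138 grip 40.0
[-0.0004  0.0021]
u-33.0 z34.84 [-0.0045  0.0023] t 40.8 us [-34.9 -50.6] z 0.0346 F [-2.8  0.8  6.2] M [ 0.02  0.52 -0.01] op 0.0137 grip 40.0
u-31.0 z35.19 [-0.0083  0.0024] t 41.4 us [-34.6 -50.6] z 0.0347 F [-5.4  0.7  7.8] M [-0.01  1.01 -0.02] op 0.0136 grip 40.0
u-29.0 z35.62 [-0.0089  0.0021] t 42.0 us [-32.9 -50.8] z 0.0348 F [-5.7  1.7  6. ] M [ 0.14  1.34 -0.05] op 0.0139 grip 40.0
u-27.0 z35.88 [-0.0104  0.0021] t 42.6 us [-31.6 -50.9] z 0.0348 F [-6.9  0.8  5.6] M [ 0.13  1.52 -0.01] op 0.0137 grip 40.0
u-25.0 z36.23 [-0.0146  0.0022] t 43.2 us [-31.5 -50.9] z 0.0349 F [-9.5  0.8  9.4] M [ 0.14  2.02 -0.13] op 0.0138 grip 40.0
u-23.0 z36.67 [-0.0188  0.0023] t 43.8 us [-31.4 -50.8] z 0.0351 F [-11.5   1.    9.5] M [ 0.14  2.54 -0.08] op 0.0137 grip 40.0
```

The fence is seated at u = -31.4 mm, but the tool has tilted 0.019 rad under load. I'll press onto the stop while servoing the tilt back to zero, so the carrier lies flat.

```bash
cat > press.py <<'E'
from h import *
def gt(u,s,z,c,v=.05):
    t=c[0]*ex+c[1]*ey; p=C+u*ex+s*ey
    o=R.from_rotvec(np.cross([0,0,-1.],[*t,0]))*R.from_rotvec(down(np.pi/2+YAW))
    move_linear((*p,z),o.as_rotvec(),max_speed=v); dwell(.03)
def run(u,s,z,c,fu,fs,tmax,n):
    for k in range(n):
        f=F(); c=np.clip(c-.6*tilt(),-.06,.06)
        u+=np.clip(2.5e-4*(f[0]-fu),-.001,.0012); s+=np.clip(2.5e-4*(f[1]-fs),-.001,.0015)
        z=float(np.clip(z+np.clip(3e-5*(f[2]-5),-.0003,.0003),.033,.037)); gt(u,s,z,c)
        if k%2 or k==n-1: stat(f"cmd {u*1e3:.1f} {s*1e3:.1f} {z*1e3:.2f} {np.round(c,3)} tilt{tilt()}")
        if get_t()>tmax: break
    print("STATE",u,s,z,list(c))
E
python3 - <<'E'
from press import *
run(-.024,-.0505,.0355,np.array([.010,0.]),-11,-15,50,12)
E
```

```text
cmd -24.1 -47.5 35.86 [0.019 0.   ] tilt[ 0.0015 -0.003 ] t 44.4 us [-31.6 -50.7] z 0.0346 F [-10.8  -5.9  11.8] M [-0.84  2.73 -0.03] op 0.0139 grip 40.0
cmd -24.2 -44.5 36.21 [0.017 0.004] tilt[ 0.0004 -0.0032] t 45.0 us [-31.6 -50.6] z 0.0346 F [-10.1  -9.3  10.2] M [-1.58  2.7   0.05] op 0.0136 grip 40.0
cmd -23.9 -42.0 36.47 [0.017 0.008] tilt[-0.0004 -0.0027] t 45.5 us [-31.6 -50.5] z 0.0347 F [-11.2 -12.8   9.3] M [-2.33  2.79  0.13] op 0.0138 grip 40.0
cmd -23.7 -40.6 36.72 [0.018 0.01 ] tilt[-0.0005 -0.0018] t 46.1 us [-31.6 -50.3] z 0.0346 F [-11.6 -13.6   7.7] M [-2.73  2.75  0.17] op 0.0142 grip 40.0
cmd -23.9 -39.9 36.90 [0.018 0.012] tilt[-0.0001 -0.0009] t 46.7 us [-31.6 -50.3] z 0.0346 F [-10.5 -13.6   6.9] M [-2.98  2.75  0.12] op 0.0134 grip 40.0
cmd -23.7 -39.2 37.00 [0.018 0.013] tilt[-0.0002 -0.0007] t 47.2 us [-31.6 -50.3] z 0.0347 F [-11.3 -14.9   7.4] M [-3.15  2.77  0.11] op 0.014 grip 40.0
STATE -0.023659685245707517 -0.03919871474401335 0.037 [np.float64(0.0181), np.float64(0.01332)]
```

```bash
sed -i 's/.033,.037/.033,.039/' press.py
python3 - <<'E'
from press import *
run(-.02366,-.0392,.037,np.array([.0181,.0133]),-16,-20,51,12)
dwell(.2); stat("end"); print(tilt())
shot("w7"); cv2.imwrite("pics/t7.png",grab_frame("top")[150:290,160:360,::-1].repeat(4,0).repeat(4,1)); print(get_t())
E
```

```text
cmd -21.7 -37.0 37.21 [0.02  0.015] tilt[-0.0027 -0.0019] t 47.8 us [-31.6 -50.2] z 0.0347 F [-13.6 -17.2   9.7] M [-3.72  3.39  0.18] op 0.0138 grip 40.0
cmd -21.1 -35.7 37.49 [0.023 0.017] tilt[-0.0011 -0.0015] t 48.4 us [-31.5 -50.2] z 0.0347 F [-14.9 -18.8   9.1] M [-3.99  3.7   0.21] op 0.0133 grip 40.0
cmd -20.4 -35.2 37.74 [0.024 0.018] tilt[-0.0013 -0.0007] t 48.9 us [-31.5 -50.2] z 0.0347 F [-15.  -19.5   9.7] M [-4.15  3.91  0.21] op 0.0137 grip 40.0
cmd -19.8 -35.0 37.99 [0.026 0.019] tilt[-0.0013 -0.0003] t 49.5 us [-31.5 -50.2] z 0.0347 F [-15.9 -20.3   9.8] M [-4.29  3.96  0.2 ] op 0.0136 grip 40.0
cmd -19.7 -34.9 38.24 [0.027 0.019] tilt[-0.0004 -0.0003] t 50.1 us [-31.6 -50.2] z 0.0347 F [-15.  -19.7   8.6] M [-4.25  3.98  0.2 ] op 0.0138 grip 40.0
cmd -19.3 -34.7 38.44 [0.027 0.02 ] tilt[-0.0006 -0.0003] t 50.6 us [-31.5 -50.2] z 0.0347 F [-15.8 -19.7   7.2] M [-4.33  4.04  0.19] op 0.0137 grip 40.0
STATE -0.01931011698076209 -0.034700073894224366 0.03844136045458104 [np.float64(0.0274), np.float64(0.019600000000000003)]
end t 50.8 us [-31.6 -50.2] z 0.0347 F [-16.5 -20.    8. ] M [-4.29  4.06  0.25] op 0.0137 grip 40.0
[-0.0007 -0.0003]
50.925
```

View pics/w7.png

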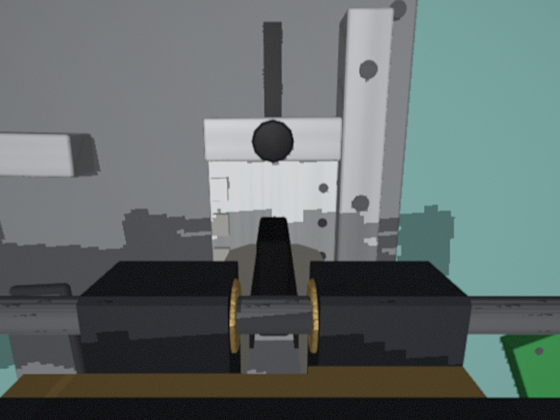

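The carrier's short end meets the stop's face (row 160) and its right edge meets the fence (column 338). It is parallel to both, lies flat and is still held under 16 N and 20 N, so I'm handing it in.

```bash
python3 -c "
from cell import *
print(close_job(),get_t())"
```

```text
the job is handed in; nothing more can be done
the job is handed in; nothing more can be done
```

The carrier went through the gate and is seated in the corner, held at about 16 N against the fence and 20 N against the end stop; I handed the job in at about 51 s with the gripper still closed on it.

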